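Clamp a glued printing block with the coarse and fine knobs

TASK

Clamp the freshly glued printing block in the blue press: turn the big black outer knob clockwise until you feel the foot come to bear lightly on the block (about 10 N on the block, no more), then turn the small red inner knob clockwise until its white line points at the green mark. Do not force the press, or the glue is squeezed out, and leave everything else on the table alone.

Things in the scene. Friction and masses are not known exactly. Their poses are not given: they have to be found in the camera images.
- coarse_grip (a point): Coarse outer knob of the blue press: black, fluted, round, 56 mm diameter, 24 mm tall, upright axis. The point is on the axis at its half height, 15 mm above the flat top of the press head (90 x 250 mm, long side along the press's y). On that top, nuts 22 mm wide rise 8 mm, 100 mm from the axis on either side.
- coarse_knob (a joint): Coarse knob's angle, rad, growing clockwise from above: 0 at the start (foot up), end stop 2.4. Lowers quill, foot and fine knob 10 mm per rad; stays where left. Drag 0.34 N m (may act either way on a hand at rest); once the foot bears, 0.010 N m more, counter-clockwise on the hand, per newton on the block. Block met after 0.5 to 1.7 rad: packing height varies, unmeasured.
- fine_grip (a point): Fine inner knob on the same axis, above the coarse one on the quill's spindle (14 mm thick): red, round, 28 mm diameter, 22 mm tall, white line on its top from centre to rim. The point is on the axis at its half height, 44 mm above the coarse knob's point at the start; it sinks with the quill (10 mm per rad of coarse knob) but turns independently.
- fine_knob (a joint): Angle of the fine knob, rad, growing clockwise from above; 0 to 0.6 at the start, stops at 0 and 4.2. At 3.0 its white line points at the green mark (on the head's top beside the coarse knob, on the press's +x side). Lowers the foot 1.2 mm per rad (the knob itself keeps its height); drag 0.08 N m; stays where left.
- foot: Aluminium foot of the press, a disc of 54 mm diameter, 10 mm thick, on the knobs' axis above the block (wooden, 90 x 75 x 28 mm, lying on cork packing on the base plate). Origin at the centre of its underside. It is sprung: once it bears on the block, each further mm of lowering adds about 3.8 N.
- press: The press: blue base plate 160 (x) by 250 (y) by 25 mm, two steel columns, blue head whose top is 192 mm above the table. Origin on the table, on the axis of the knobs; z up; its yaw varies.
- spare_block: Bystander: dark wooden block with a blue face, 90 x 75 x 28 mm. Origin at its underside.
- glue: Bystander: white glue bottle, 60 mm diameter, 150 mm tall. Origin at its underside.
- dye_blue: Bystander: blue jar, 64 mm diameter, 75 mm tall. Origin at its underside.
- dye_violet: Bystander: violet jar, 64 mm diameter, 75 mm tall. Origin at its underside.
- brush: Bystander: brush lying on the table.
- mug: Bystander: white mug, 80 mm diameter, 90 mm tall. Origin at its underside.
- spatula: Bystander: spatula lying on the table.

How it is judged (in metres and radians):
On the way, in this order (a step that is already met when the one before it is completed fails the run):
1. the coarse knob has brought the foot to bear lightly on the block (6 to 14 N), the fine knob not yet turned (contact force between foot and anything else between 6 and 14 N and value of joint fine_knob below 0.8 rad), for 0.3 s.
2. the fine knob's white line is brought to the green mark (within 0.2 rad) (value of joint fine_knob between 2.8 and 3.2 rad), for 0.2 s.
At the end, for the whole second after the job is handed in: The fine knob's white line is within 0.2 rad of the green mark and the foot presses on the block with 15 to 29 N (all of step 2 and contact force between foot and anything else between 15 and 29 N); the robot touches nothing.
It fails at once if the press is forced: more than 31 N on the block (contact force between foot and anything else above 31 N).
It fails at once if the coarse knob is used to clamp: more than 18 N before the fine knob has been turned (contact force between foot and anything else above 18 N and value of joint fine_knob below 0.8 rad).
It fails at once if a bystander is moved by more than 20 mm (distance of any of spare_block, glue, dye_blue, dye_violet, brush, mug, spatula from where it was at the start of the episode above 0.02 m).
It also fails if it takes over 72 s, if anything falls off the work surface, if the arm or the gripper's body presses on something with over 40 N, if the wrist force passes 120 N, or if a joint passes its speed limit or range.

ROBOT

A 6-joint arm with a two-finger parallel gripper is mounted at the origin on the work surface. World frame = base frame: x ahead of the robot, y to its left, z up, the work surface at z = 0. Lengths are in m, angles in degrees, forces in N, time in s.
With the tool pointing down it reaches from about 0.35 to 0.875 m from the base axis. Payload 4.2 kg.
Tool frame: the origin (TCP) lies at the centre of the arm's flange, where the gripper is bolted on; the fingertips stand 182 mm ahead of it and the grasp point (between the pads) lies 164 mm ahead of it (r.tcp_to_tips is the distance from the TCP to the fingertips, in m); z points along the fingers, y is the direction in which the jaws open and shut (so a half turn about z gives the same grasp; the last joint's range is limited). The gripper opens to 87 mm and grips with 3 to 60 N. Pads are 19 mm wide; open, the fingers measure 117 mm over their backs; the gripper's body (75 mm by 190 mm) begins 51 mm behind the grasp point.
Start: joints at [-51.188, 22.042, 0.453, 0, -68.411, -14.817], TCP at [0.254, -0.571, 0.405] pointing down, gripper open.
Joint ranges: [-179.83, 179.83], [-69.29, 118.12], [-61.27, 80.66], [-181.25, 117.63], [-171.15, -9.14], [-177.46, 177.46]. Speed limits (degrees/s): [159.86, 159.86, 180, 180, 180, 180].

INTERFACE

Orientations are given as a 3x3 rotation matrix whose columns are the frame's x, y, z axes.
In Python, from station import r, viewer, order gives the robot as it stands.
- The arm moves only by the tool send_rows, never from a script. Its argument "steps" is a list of rows, each an object with "offset": the shift along the tool's x, y, z in mm, a list of three; "delta_rot": the turn, a rotation vector about the tool's x, y, z in degrees, a list of three; "gripper": the opening, from 0 (shut) to 1 (fully open). A call has 1 to 12 rows; each row shifts and turns the pose as measured when the row begins, along the tool's axes as they then stand; what a row does not reach is not made up. A row lasts 1/10 s, in which the tool goes at most 50 mm and 8.59 degrees, less where a joint would pass 70% of its speed; a pose out of reach is approached as far as the arm can. A call is refused whole if a number of a shift passes 50 or a number of a turn 8.59, either way. A call with a gripper value outside its range is refused whole. The fingers move at their own pace and stop on an object; the grip force is fixed at half the most. Time passes only in rows, so rows that do not move let the fingers close. It gives the time, the measured TCP pose, the force and the opening at its end, in the units of the state.
- r.sense(): the state, without advancing time (a new reading comes with each control period).
- viewer.capture(name): name is "side" or "top"; returns (picture, depth): 420x560x3 uint8, red, green, blue; 420x560 float32, m along the optical axis (not along the pixel's ray), 0 where there is no reading.
- viewer.get_calibration(name): a dict with "fov_y" (degrees; the focal length in pixels is half the picture's height over the tangent of half this angle, whatever the lens; pixels are square), "cx", "cy" (the principal point, pixels), "extrinsics" (4x4, takes a point from camera to world coordinates). Camera axes: x right, y down, z forward; pixel columns grow to the right and rows downward; lengths in m; the calibration is good to about 2 mm. A picture is of the moment at which its call begins. get_calibration takes no time and is no camera call.
- order.finish_job(): hands the job in, once; it reports no verdict.
The state is a dict: "time_s": time; "joints": joint angles; "joint_velocities": joint speeds; "effort": joint torques, N m; "tcp_pos": TCP position; "ee_rot": TCP orientation; "wrist_force": force on the tool from outside, world axes, zero at the start; "moment": the same for the moment, N m; "gripper_width": opening from 0.0 (shut) to 1.0 (fully open).
Only numpy, scipy, OpenCV 4.12 (cv2) and the standard library are available. Lean on these libraries where they do the work, as an engineer would, in place of code of your own. Each camera call takes 0.05 s, during which the arm holds its last target. There are 200 camera calls.

## Working session

There is one attempt and no reset: what is moved stays moved. The work goes in short steps, Python scripts to look and compute and a tool call to move; the robot and the scene stay as the last step left them, time stands still between calls to the robot, and variables do not carry over. Pictures are saved under pics/ and viewed, about 8 in all and at most 12, crops included, and the job is handed in when it is done.

Besides the shell and the picture viewer there is one more tool, called as a command line: name --argument value ..., lists and objects as JSON in quotes. send_rows: Moves the arm, as the interface text tells. Its arguments: {"type":"object","properties":{"steps":{"type":"array"}},"required":["steps"]}

```bash
ls; mkdir -p pics
python3 - <<'E'
from station import r, viewer, order
import cv2, numpy as np
s=r.sense(); print(s); print(r.tcp_to_tips)
for n in("side","top"):
    p,d=viewer.capture(n); cv2.imwrite(f"pics/{n}0.png",p[:,:,::-1]); np.save(f"pics/{n}0.npy",d); c=viewer.get_calibration(n); print(n,c)
E
```

```text
pics
{'time_s': 0.0, 'joints': array([-5.11886790e+01,  2.20906793e+01,  3.78303084e-01, -3.06903322e-02,
       -6.84102193e+01, -1.48150013e+01]), 'joint_velocities': array([-0.06866276, -0.04141237,  0.0131599 , -0.09660004,  0.04247245,
       -0.00225607]), 'effort': array([-1.45900885e-04, -3.90665853e+01,  1.87400222e+01,  4.21991989e+00,
        1.09939880e-02, -2.11515076e-04]), 'tcp_pos': array([ 0.25410458, -0.57077865,  0.40364553]), 'ee_rot': array([[-9.13651904e-01, -4.06496360e-01, -9.52937517e-04],
       [-4.06497471e-01,  9.13649762e-01,  1.97940873e-03],
       [ 6.60286947e-05,  2.19585724e-03, -9.99997587e-01]]), 'wrist_force': array([ 0.19337716, -0.09106328, -0.22333201]), 'moment': array([-0.02733025, -0.00865953, -0.01884148]), 'gripper_width': 0.9978761819283442}
0.1822
side {'fov_y': 55.84290128852926, 'cx': 277.4741306574761, 'cy': 210.32741915860555, 'extrinsics': array([[-0.96993471, -0.11956601,  0.21196848,  0.34755401],
       [-0.24249038,  0.54860716, -0.80014286,  0.70369498],
       [-0.02061753, -0.82748665, -0.56110673,  0.68303134],
       [ 0.        ,  0.        ,  0.        ,  1.        ]])}
top {'fov_y': 42.13175705505463, 'cx': 273.6609930169004, 'cy': 209.97935629170112, 'extrinsics': array([[ 1.89909177e-03, -9.86707880e-01,  1.62492934e-01,
         2.98774805e-01],
       [-9.99774332e-01,  1.56467352e-03,  2.11857759e-02,
        -3.72162312e-02],
       [-2.11584204e-02, -1.62496498e-01, -9.86482240e-01,
         1.68405752e+00],
       [ 0.00000000e+00,  0.00000000e+00,  0.00000000e+00,
         1.00000000e+00]])}
```

View pics/side0.png

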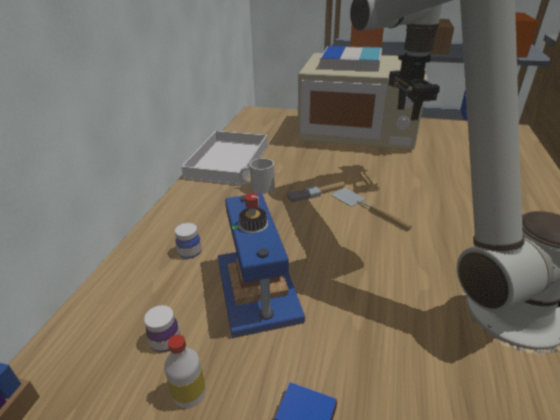

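View pics/top0.png

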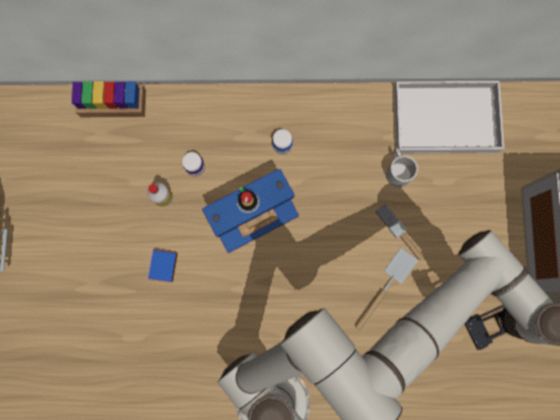

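The side view shows the press at about (260,260), with the red knob at (252,201) and the green mark at about (236,227). In the top view, the knobs are at (248,200) and the green mark at (242,189). The bystanders are well clear of both.

```bash
cat > h.py <<'E'
from station import r, viewer, order
import cv2, numpy as np
def ray(n,u,v):
    c=viewer.get_calibration(n); f=210/np.tan(np.radians(c["fov_y"]/2)); T=c["extrinsics"]
    return T[:3,3], T[:3,:3]@np.array([(u-c["cx"])/f,(v-c["cy"])/f,1.])
def plane(n,u,v,z):
    o,d=ray(n,u,v); return o+d*(z-o[2])/d[2]
def proj(n,p):
    c=viewer.get_calibration(n); f=210/np.tan(np.radians(c["fov_y"]/2)); T=c["extrinsics"]
    q=T[:3,:3].T@(np.asarray(p)-T[:3,3]); return np.array([c["cx"]+f*q[0]/q[2],c["cy"]+f*q[1]/q[2]])
def crop(n,img,u,v,w=50,h=38,k=8):
    u,v=int(u),int(v); return cv2.resize(img[v-h:v+h,u-w:u+w,::-1],None,fx=k,fy=k,interpolation=cv2.INTER_CUBIC)
E
python3 - <<'E'
from h import *
t=cv2.imread("pics/top0.png"); s=cv2.imread("pics/side0.png"); D=np.load("pics/top0.npy")
hsv=cv2.cvtColor(t,cv2.COLOR_BGR2HSV)
# head-top pixels: from depth -> world z within 12 mm of 192, near press
P=np.zeros((420,560,3))
for v in range(150,260):
    for u in range(190,310):
        o,d=ray("top",u,v); P[v,u]=o+d*D[v,u]
m=((abs(P[:,:,2]-.192)<.006)*255).astype(np.uint8); m[:150]=0
xy=np.argwhere(m>0); pts=np.array([P[a,b,:2] for a,b in xy],np.float32)
print("head rect",cv2.minAreaRect(pts), len(pts), P[m>0][:,2].mean())
for nm,im,box,zz in(("top",t,(180,225,230,270),.262),("side",s,(185,215,235,270),.262)):
    h=cv2.cvtColor(im,cv2.COLOR_BGR2HSV)
    red=((h[...,0]<8)|(h[...,0]>172))&(h[...,1]>140)&(h[...,2]>60)
    gr=(h[...,0]>45)&(h[...,0]<85)&(h[...,1]>100)
    for k,mm,z in(("red",red,zz),("green",gr,.193)):
        a=np.argwhere(mm[box[0]:box[1]+25,box[2]-10:box[3]])
        if len(a):
            v,u=a.mean(0)+[box[0],box[2]-10]; print(nm,k,len(a),u,v,plane(nm,u,v,z))
cv2.imwrite("pics/c0.png",np.vstack([crop("top",t[:,:,::-1],248,203,40,30,9),crop("side",s[:,:,::-1],252,214,40,30,9)])[:, :])
print(cv2.imread("pics/c0.png").shape)
b=cv2.imread("pics/c0.png");cv2.imwrite("pics/c0.png",cv2.resize(np.hstack([b[:540],b[540:]]),(800,300)))
E
```

```text
Traceback (most recent call last):
  File "h.py", line 4, in ray
    c=viewer.get_calibration(n); f=210/np.tan(np.radians(c["fov_y"]/2)); T=c["extrinsics"]
ValueError: time passes only in moves, steps and waits
```

```bash
sed -i 's/viewer.get_calibration(n)/C[n]/' h.py; sed -i '2a C={n:viewer.get_calibration(n) for n in ("side","top")}' h.py
cat > m0.py <<'E'
from h import *
t=cv2.imread("pics/top0.png"); s=cv2.imread("pics/side0.png"); D=np.load("pics/top0.npy")
P=np.zeros((420,560,3))
for v in range(150,260):
    for u in range(190,310):
        o,d=ray("top",u,v); P[v,u]=o+d*D[v,u]
m=abs(P[:,:,2]-.192)<.006
pts=P[m][:,:2].astype(np.float32)
print("head rect",cv2.minAreaRect(pts), len(pts), P[m][:,2].mean())
for nm,im,box in(("top",t,(180,225,230,270)),("side",s,(185,240,225,270))):
    h=cv2.cvtColor(im,cv2.COLOR_BGR2HSV)
    red=((h[...,0]<8)|(h[...,0]>172))&(h[...,1]>140)&(h[...,2]>60)
    gr=(h[...,0]>45)&(h[...,0]<85)&(h[...,1]>100)
    for k,mm,z in(("red",red,.262),("green",gr,.193)):
        a=np.argwhere(mm[box[0]:box[1],box[2]:box[3]])
        if len(a):
            v,u=a.mean(0)+[box[0],box[2]]; print(nm,k,len(a),u,v,plane(nm,u,v,z))
cv2.imwrite("pics/c0.png",np.hstack([crop("",t[:,:,::-1],248,203,40,30,10)[:,:,:],crop("",s[:,:,::-1],252,214,40,30,10)])[:,::1])
b=cv2.imread("pics/c0.png");cv2.imwrite("pics/c0.png",cv2.resize(b,(800,300)))
E
python3 m0.py
```

```text
head rect ((0.5697850584983826, 0.06702829152345657), (0.09132899343967438, 0.24966345727443695), 27.634960174560547) 2203 0.19259924218787106
top red 88 245.89772727272728 195.6931818181818 [0.57162371 0.06722184 0.262     ]
top green 16 241.4375 189.3125 [0.603032   0.08494974 0.193     ]
side red 58 249.94827586206895 197.10344827586206 [0.57176272 0.06936508 0.262     ]
side green 18 234.44444444444446 226.83333333333334 [0.60549011 0.08348383 0.193     ]
```

View pics/c0.png

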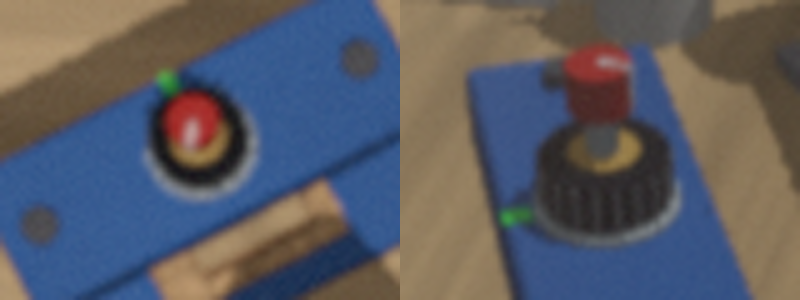

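send_rows --steps '[{"offset": [0, 0, -40], "delta_rot": [0, 0, 0], "gripper": 1}, {"offset": [0, 0, -40], "delta_rot": [0, 0, 8], "gripper": 1}, {"offset": [0, 0, -40], "delta_rot": [0, 0, 8], "gripper": 1}, {"offset": [0, 0, 0], "delta_rot": [0, 0, 0], "gripper": 1}]'

```text
time_s: 0.5
tcp_pos: [0.2543, -0.5714, 0.5234]
ee_rot: [[-0.992, -0.127, -0.007], [-0.127, 0.992, 0.01], [0.005, 0.011, -1.0]]
wrist_force: [-0.5, 0.1, 0.2]
gripper_width: 0.999
```

```bash
cat > st.py <<'E'
from h import *
import sys
s=r.sense(); R=s["ee_rot"]; p=s["tcp_pos"]
f=lambda a,k=3:np.round(a,k).tolist()
print("t",s["time_s"],"q",f(s["joints"],1),"p",f(p,4),"yaw x",round(np.degrees(np.arctan2(R[1,0],R[0,0])),1),"F",f(s["wrist_force"],1),"M",f(s["moment"]),"e6",round(float(s["effort"][5]),3),"w",round(s["gripper_width"],3))
T=np.array(eval(sys.argv[1])) if len(sys.argv)>1 else np.array([.571,.0675,.52])
print("tool shift mm",f(R.T@(T-p)*1000,1),"tilt deg",f(np.degrees(np.cross(R[:,2],[0,0,-1])@R),2))
E
python3 st.py
```

```text
t 0.5 q [-51.2, 19.3, 13.1, -0.1, -84.5, -31.5] p [0.2543, -0.5714, 0.5234] yaw x -172.7 F [-0.5, 0.1, 0.2] M [-0.035, -0.066, 0.046] e6 -0.387 w 0.999
tool shift mm [-395.4, 593.3, 7.8] tilt deg [0.64, -0.31, 0.0]
```

send_rows --steps '[{"offset": [-26, 40, 0], "delta_rot": [0, 0, 0], "gripper": 1}, {"offset": [-26, 40, 0], "delta_rot": [0, 0, 0], "gripper": 1}, {"offset": [-26, 40, 0], "delta_rot": [0, 0, 0], "gripper": 1}, {"offset": [-26, 40, 0], "delta_rot": [0, 0, 0], "gripper": 1}, {"offset": [-26, 40, 0], "delta_rot": [0, 0, 0], "gripper": 1}, {"offset": [-26, 40, 0], "delta_rot": [0, 0, 0], "gripper": 1}, {"offset": [-26, 40, 0], "delta_rot": [0, 0, 0], "gripper": 1}, {"offset": [-26, 40, 0], "delta_rot": [0, 0, 0], "gripper": 1}, {"offset": [-26, 40, 0], "delta_rot": [0, 0, 0], "gripper": 1}, {"offset": [-26, 40, 0], "delta_rot": [0, 0, 0], "gripper": 1}, {"offset": [-26, 40, 0], "delta_rot": [0, 0, 0], "gripper": 1}, {"offset": [0, 0, 0], "delta_rot": [0, 0, -8], "gripper": 1}]'

```text
time_s: 1.7
tcp_pos: [0.4883, -0.0815, 0.5181]
ee_rot: [[-0.963, -0.269, -0.014], [-0.269, 0.963, 0.018], [0.009, 0.021, -1.0]]
wrist_force: [-0.1, -0.5, -0.1]
gripper_width: 0.999
```

send_rows --steps '[{"offset": [0, 0, 0], "delta_rot": [0, 0, -8.5], "gripper": 1}, {"offset": [0, 0, 0], "delta_rot": [0, 0, -8.5], "gripper": 1}, {"offset": [0, 0, 0], "delta_rot": [0, 0, -8.5], "gripper": 1}, {"offset": [0, 0, 0], "delta_rot": [0, 0, -8.5], "gripper": 1}, {"offset": [0, 0, 0], "delta_rot": [0, 0, -8.5], "gripper": 1}, {"offset": [0, 0, 0], "delta_rot": [0, 0, -8.5], "gripper": 1}, {"offset": [0, 0, 0], "delta_rot": [0, 0, -8.5], "gripper": 1}, {"offset": [0, 0, 0], "delta_rot": [0, 0, -8.5], "gripper": 1}, {"offset": [0, 0, 0], "delta_rot": [0, 0, -8.5], "gripper": 1}, {"offset": [0, 0, 0], "delta_rot": [0, 0, -8.5], "gripper": 1}, {"offset": [0, 0, 0], "delta_rot": [0, 0, -8.5], "gripper": 1}, {"offset": [0, 0, 0], "delta_rot": [0, 0, -8.5], "gripper": 1}]'

```text
time_s: 2.9
tcp_pos: [0.4878, -0.0776, 0.5075]
ee_rot: [[0.478, -0.878, -0.031], [-0.878, -0.478, 0.02], [-0.033, 0.018, -0.999]]
wrist_force: [0.2, -0.2, -0.5]
gripper_width: 1.003
```

```bash
python3 st.py
```

```text
t 2.9 q [9.4, 6.1, -5.8, -1.5, -79.7, 19.4] p [0.4878, -0.0776, 0.5075] yaw x -61.4 F [0.2, -0.2, -0.5] M [-0.055, 0.06, -0.022] e6 -0.989 w 1.003
tool shift mm [-88.1, -142.3, -12.2] tilt deg [1.02, 1.87, -0.0]
```

send_rows --steps '[{"offset": [-22, -35, -5], "delta_rot": [1, 1.9, 0], "gripper": 1}, {"offset": [-22, -36, -5], "delta_rot": [0, 0, 0], "gripper": 1}, {"offset": [-22, -36, 0], "delta_rot": [0, 0, 0], "gripper": 1}, {"offset": [-22, -35, 0], "delta_rot": [0, 0, 0], "gripper": 1}, {"offset": [0, 0, 0], "delta_rot": [0, 0, -8.5], "gripper": 1}, {"offset": [0, 0, 0], "delta_rot": [0, 0, -8.5], "gripper": 1}, {"offset": [0, 0, 0], "delta_rot": [0, 0, -8.5], "gripper": 1}, {"offset": [0, 0, 0], "delta_rot": [0, 0, -8.5], "gripper": 1}, {"offset": [0, 0, 0], "delta_rot": [0, 0, -8.5], "gripper": 1}, {"offset": [0, 0, 0], "delta_rot": [0, 0, -8.5], "gripper": 1}, {"offset": [0, 0, 0], "delta_rot": [0, 0, -8.5], "gripper": 1}, {"offset": [0, 0, 0], "delta_rot": [0, 0, -8.5], "gripper": 1}]'

```text
time_s: 4.1
tcp_pos: [0.5727, 0.0747, 0.5055]
ee_rot: [[0.991, 0.131, -0.017], [0.131, -0.991, -0.004], [-0.017, 0.002, -1.0]]
wrist_force: [-0.5, 0.4, 0.4]
gripper_width: 0.998
```

send_rows --steps '[{"offset": [0, 0, 0], "delta_rot": [0, 0, -8.5], "gripper": 1}, {"offset": [0, 0, 0], "delta_rot": [0, 0, 0], "gripper": 1}]'

```text
time_s: 4.3
tcp_pos: [0.5725, 0.0748, 0.5036]
ee_rot: [[0.96, 0.278, -0.02], [0.278, -0.961, -0.004], [-0.02, -0.001, -1.0]]
wrist_force: [-0.4, 0.2, -0.2]
gripper_width: 0.998
```

```bash
python3 st.py
```

```text
t 4.3 q [23.5, 14.7, 3.9, -0.2, -80.4, 82.7] p [0.5725, 0.0748, 0.5036] yaw x 16.1 F [-0.4, 0.2, -0.2] M [-0.074, 0.094, -0.057] e6 0.493 w 0.998
tool shift mm [-3.8, 6.5, -16.4] tilt deg [-0.08, 1.16, -0.0]
```

send_rows --steps '[{"offset": [-4, 6.5, 0], "delta_rot": [0, 1.2, 0], "gripper": 1}, {"offset": [0, 0, 25], "delta_rot": [0, 0, 0], "gripper": 1}, {"offset": [0, 0, 25], "delta_rot": [0, 0, 0], "gripper": 1}, {"offset": [0, 0, 0], "delta_rot": [0, 0, 0], "gripper": 1}]'

```text
time_s: 4.7
tcp_pos: [0.5698, 0.0659, 0.4519]
ee_rot: [[0.963, 0.268, 0.004], [0.268, -0.963, 0.003], [0.005, -0.002, -1.0]]
wrist_force: [0.3, 0.9, -0.2]
gripper_width: 1.001
```

```bash
python3 st.py "[.571,.0675,.380]"
python3 - <<'E'
from h import *
p,d=viewer.capture("side"); q,_=viewer.capture("top")
cv2.imwrite("pics/a1.png",np.hstack([crop("",p,252,195,40,45,10),crop("",q,248,200,40,45,10)])[::1]); b=cv2.imread("pics/a1.png"); cv2.imwrite("pics/a1.png",cv2.resize(b,(800,450)))
E
```

```text
t 4.7 q [22.8, 15.3, -2.6, -0.1, -71.9, 82.8] p [0.5698, 0.0659, 0.4519] yaw x 15.6 F [0.3, 0.9, -0.2] M [-0.205, 0.181, -0.034] e6 0.009 w 1.001
tool shift mm [1.2, -1.1, 71.9] tilt deg [-0.09, -0.26, 0.0]
```

View pics/a1.png

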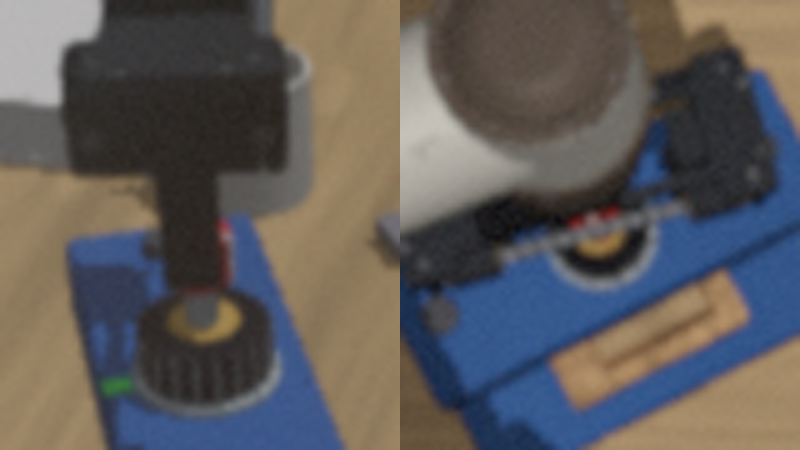

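The gripper straddles the red knob (side crop: finger at x≈190 in front of the spindle at x≈203). I'll lower it onto the coarse knob.

send_rows --steps '[{"offset": [1, -1, 20], "delta_rot": [0, 0, 0], "gripper": 1}, {"offset": [0, 0, 20], "delta_rot": [0, 0, 0], "gripper": 1}, {"offset": [0, 0, 15], "delta_rot": [0, 0, 0], "gripper": 1}, {"offset": [0, 0, 0], "delta_rot": [0, 0, 0], "gripper": 1}]'

```text
time_s: 5.2
tcp_pos: [0.5738, 0.0673, 0.4071]
ee_rot: [[0.963, 0.267, 0.026], [0.267, -0.964, 0.007], [0.027, 0.0, -1.0]]
wrist_force: [0.2, 0.7, 0.3]
gripper_width: 1.0
```

```bash
python3 st.py "[.571,.0675,.380]"
```

```text
t 5.2 q [22.8, 17.0, -6.7, 0.2, -64.7, 82.6] p [0.5738, 0.0673, 0.4071] yaw x 15.5 F [0.2, 0.7, 0.3] M [-0.117, 0.209, 0.023] e6 0.002 w 1.0
tool shift mm [-3.4, -0.9, 27.0] tilt deg [0.02, -1.52, 0.0]
```

send_rows --steps '[{"offset": [-3.4, -1, 8], "delta_rot": [0, -1.5, 0], "gripper": 1}, {"offset": [0, 0, 8], "delta_rot": [0, 0, 0], "gripper": 1}, {"offset": [0, 0, 6], "delta_rot": [0, 0, 0], "gripper": 1}, {"offset": [0, 0, 0], "delta_rot": [0, 0, 0], "gripper": 1}]'

```text
time_s: 5.6
tcp_pos: [0.5713, 0.0676, 0.3881]
ee_rot: [[0.964, 0.267, 0.006], [0.267, -0.964, 0.001], [0.007, 0.001, -1.0]]
wrist_force: [0.3, -0.3, 0.1]
gripper_width: 1.002
```

```bash
python3 st.py "[.571,.0675,.380]"
```

```text
t 5.6 q [22.9, 17.8, -8.3, 0.1, -63.4, 82.5] p [0.5713, 0.0676, 0.3881] yaw x 15.5 F [0.3, -0.3, 0.1] M [-0.139, 0.181, 0.028] e6 -0.001 w 1.002
tool shift mm [-0.3, 0.0, 8.1] tilt deg [0.04, -0.37, 0.0]
```

send_rows --steps '[{"offset": [-0.3, 0, 6], "delta_rot": [0, -0.4, 0], "gripper": 1}, {"offset": [0, 0, 0], "delta_rot": [0, 0, 0], "gripper": 0.75}, {"offset": [0, 0, 0], "delta_rot": [0, 0, 0], "gripper": 0.68}, {"offset": [0, 0, 0], "delta_rot": [0, 0, 0], "gripper": 0.66}, {"offset": [0, 0, 0], "delta_rot": [0, 0, 0], "gripper": 0.64}]'

```text
time_s: 6.1
tcp_pos: [0.5713, 0.0676, 0.3825]
ee_rot: [[0.964, 0.267, 0.001], [0.267, -0.964, -0.001], [0.001, 0.001, -1.0]]
wrist_force: [-1.1, 0.7, 0.5]
gripper_width: 0.72
```

```bash
python3 st.py "[.571,.0675,.382]"
```

```text
t 6.1 q [22.9, 18.2, -8.7, 0.1, -63.1, 82.6] p [0.5713, 0.0676, 0.3825] yaw x 15.5 F [-1.1, 0.7, 0.5] M [-0.083, 0.144, 0.009] e6 -0.0 w 0.72
tool shift mm [-0.3, -0.0, 0.5] tilt deg [0.06, -0.04, 0.0]
```

Still closing; go on to a firm grip.

send_rows --steps '[{"offset": [0, 0, 0], "delta_rot": [0, 0, 0], "gripper": 0.6}, {"offset": [0, 0, 0], "delta_rot": [0, 0, 0], "gripper": 0.3}, {"offset": [0, 0, 0], "delta_rot": [0, 0, 0], "gripper": 0}, {"offset": [0, 0, 0], "delta_rot": [0, 0, 0], "gripper": 0}]'

```text
time_s: 6.5
tcp_pos: [0.5717, 0.0664, 0.3826]
ee_rot: [[0.964, 0.267, 0.001], [0.267, -0.964, -0.003], [0.001, 0.003, -1.0]]
wrist_force: [0.5, -1.5, -0.9]
gripper_width: 0.635
```

```bash
python3 st.py "[.571,.0675,.382]"
```

```text
t 6.5 q [22.8, 18.2, -8.7, 0.2, -63.1, 82.6] p [0.5717, 0.0664, 0.3826] yaw x 15.5 F [0.5, -1.5, -0.9] M [-0.239, -0.01, 0.075] e6 -0.084 w 0.635
tool shift mm [-0.4, -1.2, 0.6] tilt deg [0.19, -0.04, -0.0]
```

send_rows --steps '[{"offset": [0, 0, 0], "delta_rot": [0, 0, 4], "gripper": 0}, {"offset": [0, 0, 0], "delta_rot": [0, 0, 4], "gripper": 0}, {"offset": [0, 0, 0], "delta_rot": [0, 0, 4], "gripper": 0}, {"offset": [0, 0, 0], "delta_rot": [0, 0, 4], "gripper": 0}]'

```text
time_s: 6.9
tcp_pos: [0.5716, 0.0664, 0.3826]
ee_rot: [[1.0, -0.015, 0.002], [-0.015, -1.0, -0.004], [0.002, 0.004, -1.0]]
wrist_force: [0.2, -1.4, -1.5]
gripper_width: 0.64
```

```bash
python3 st.py "[.5717,.0664,.382]"
```

```text
t 6.9 q [22.8, 18.2, -8.8, 0.3, -63.1, 66.2] p [0.5716, 0.0664, 0.3826] yaw x -0.9 F [0.2, -1.4, -1.5] M [-0.32, -0.032, 0.353] e6 0.131 w 0.64
tool shift mm [0.1, 0.0, 0.6] tilt deg [0.23, -0.09, -0.0]
```

send_rows --steps '[{"offset": [0, 0, 0], "delta_rot": [0, 0, 4], "gripper": 0}, {"offset": [0, 0, 0], "delta_rot": [0, 0, 4], "gripper": 0}]'

```text
time_s: 7.1
tcp_pos: [0.5716, 0.0665, 0.3826]
ee_rot: [[0.987, -0.158, 0.002], [-0.158, -0.987, -0.005], [0.002, 0.004, -1.0]]
wrist_force: [1.0, -1.8, -1.0]
gripper_width: 0.642
```

```bash
python3 st.py "[.5717,.0664,.382]"
```

```text
t 7.1 q [22.8, 18.2, -8.8, 0.3, -63.1, 58.0] p [0.5716, 0.0665, 0.3826] yaw x -9.1 F [1.0, -1.8, -1.0] M [-0.336, -0.033, 0.297] e6 0.131 w 0.642
tool shift mm [0.1, 0.1, 0.6] tilt deg [0.25, -0.14, -0.0]
```

send_rows --steps '[{"offset": [0, 0, 0], "delta_rot": [0, 0, 4], "gripper": 0}]'

```text
time_s: 7.2
tcp_pos: [0.5716, 0.0665, 0.3826]
ee_rot: [[0.974, -0.228, 0.002], [-0.228, -0.974, -0.005], [0.003, 0.004, -1.0]]
wrist_force: [-0.5, -0.4, -0.5]
gripper_width: 0.639
```

```bash
python3 st.py|head -1
```

```text
t 7.2 q [22.8, 18.2, -8.8, 0.3, -63.1, 53.9] p [0.5716, 0.0665, 0.3826] yaw x -13.2 F [-0.5, -0.4, -0.5] M [-0.314, -0.079, 0.304] e6 0.131 w 0.639
```

send_rows --steps '[{"offset": [0, 0, 0], "delta_rot": [0, 0, 4], "gripper": 0}]'

```text
time_s: 7.3
tcp_pos: [0.5716, 0.0665, 0.3826]
ee_rot: [[0.955, -0.297, 0.002], [-0.297, -0.955, -0.005], [0.003, 0.004, -1.0]]
wrist_force: [0.4, -1.5, -1.5]
gripper_width: 0.635
```

```bash
python3 st.py|head -1
```

```text
t 7.3 q [22.8, 18.2, -8.8, 0.3, -63.1, 49.7] p [0.5716, 0.0665, 0.3826] yaw x -17.3 F [0.4, -1.5, -1.5] M [-0.341, -0.069, 0.331] e6 0.131 w 0.635
```

send_rows --steps '[{"offset": [0, 0, 0], "delta_rot": [0, 0, 0], "gripper": 0}]'

```text
time_s: 7.4
tcp_pos: [0.5716, 0.0665, 0.3826]
ee_rot: [[0.955, -0.298, 0.002], [-0.298, -0.955, -0.005], [0.003, 0.004, -1.0]]
wrist_force: [0.4, -1.3, -1.4]
gripper_width: 0.638
```

```bash
python3 st.py|head -1
```

```text
t 7.4 q [22.8, 18.2, -8.8, 0.3, -63.0, 49.7] p [0.5716, 0.0665, 0.3826] yaw x -17.3 F [0.4, -1.3, -1.4] M [-0.305, -0.078, -0.315] e6 0.081 w 0.638
```

send_rows --steps '[{"offset": [0, 0, 0], "delta_rot": [0, 0, 4], "gripper": 0}]'

```text
time_s: 7.5
tcp_pos: [0.5716, 0.0664, 0.3826]
ee_rot: [[0.932, -0.363, 0.002], [-0.363, -0.932, -0.005], [0.004, 0.004, -1.0]]
wrist_force: [0.0, -1.5, -0.9]
gripper_width: 0.637
```

```bash
python3 st.py|head -1
```

```text
t 7.5 q [22.8, 18.2, -8.8, 0.4, -63.0, 45.7] p [0.5716, 0.0664, 0.3826] yaw x -21.3 F [0.0, -1.5, -0.9] M [-0.291, -0.057, 0.309] e6 0.29 w 0.637
```

send_rows --steps '[{"offset": [0, 0, 0], "delta_rot": [0, 0, 4], "gripper": 0}]'

```text
time_s: 7.6
tcp_pos: [0.5716, 0.0664, 0.3826]
ee_rot: [[0.904, -0.427, 0.002], [-0.427, -0.904, -0.005], [0.004, 0.004, -1.0]]
wrist_force: [0.8, -1.6, -2.3]
gripper_width: 0.636
```

```bash
python3 st.py|head -1
```

```text
t 7.6 q [22.8, 18.2, -8.8, 0.4, -63.0, 41.7] p [0.5716, 0.0664, 0.3826] yaw x -25.3 F [0.8, -1.6, -2.3] M [-0.234, -0.043, 0.344] e6 0.119 w 0.636
```

send_rows --steps '[{"offset": [0, 0, 0], "delta_rot": [0, 0, 4], "gripper": 0}]'

```text
time_s: 7.7
tcp_pos: [0.5715, 0.0664, 0.3826]
ee_rot: [[0.872, -0.49, 0.002], [-0.49, -0.872, -0.006], [0.004, 0.004, -1.0]]
wrist_force: [0.0, -1.3, -1.1]
gripper_width: 0.632
```

```bash
python3 st.py|head -1
```

```text
t 7.7 q [22.8, 18.2, -8.8, 0.4, -63.0, 37.7] p [0.5715, 0.0664, 0.3826] yaw x -29.3 F [0.0, -1.3, -1.1] M [-0.345, -0.072, 0.318] e6 0.124 w 0.632
```

send_rows --steps '[{"offset": [0, 0, 0], "delta_rot": [0, 0, 4], "gripper": 0}]'

```text
time_s: 7.8
tcp_pos: [0.5715, 0.0664, 0.3826]
ee_rot: [[0.836, -0.549, 0.002], [-0.549, -0.836, -0.006], [0.005, 0.004, -1.0]]
wrist_force: [1.5, -2.2, -0.6]
gripper_width: 0.634
```

```bash
python3 st.py|head -1
```

```text
t 7.8 q [22.8, 18.2, -8.8, 0.4, -63.0, 33.7] p [0.5715, 0.0664, 0.3826] yaw x -33.3 F [1.5, -2.2, -0.6] M [-0.346, -0.01, 0.333] e6 0.122 w 0.634
```

send_rows --steps '[{"offset": [0, 0, 0], "delta_rot": [0, 0, 4], "gripper": 0}]'

```text
time_s: 7.9
tcp_pos: [0.5715, 0.0664, 0.3826]
ee_rot: [[0.795, -0.607, 0.002], [-0.607, -0.795, -0.006], [0.005, 0.004, -1.0]]
wrist_force: [0.3, -1.6, -0.8]
gripper_width: 0.637
```

```bash
python3 st.py|head -1
```

```text
t 7.9 q [22.8, 18.2, -8.8, 0.4, -63.0, 29.6] p [0.5715, 0.0664, 0.3826] yaw x -37.3 F [0.3, -1.6, -0.8] M [-0.281, -0.095, 0.265] e6 0.121 w 0.637
```

send_rows --steps '[{"offset": [0, 0, 0], "delta_rot": [0, 0, 4], "gripper": 0}]'

```text
time_s: 8.0
tcp_pos: [0.5715, 0.0664, 0.3826]
ee_rot: [[0.751, -0.661, 0.002], [-0.661, -0.751, -0.006], [0.006, 0.003, -1.0]]
wrist_force: [0.7, -2.3, -0.7]
gripper_width: 0.636
```

```bash
python3 st.py|head -1
```

```text
t 8.0 q [22.8, 18.2, -8.8, 0.4, -63.0, 25.6] p [0.5715, 0.0664, 0.3826] yaw x -41.4 F [0.7, -2.3, -0.7] M [-0.354, -0.039, 0.302] e6 0.122 w 0.636
```

send_rows --steps '[{"offset": [0, 0, 0], "delta_rot": [0, 0, 4], "gripper": 0}]'

```text
time_s: 8.1
tcp_pos: [0.5714, 0.0664, 0.3826]
ee_rot: [[0.703, -0.712, 0.002], [-0.712, -0.703, -0.007], [0.006, 0.003, -1.0]]
wrist_force: [0.7, -1.5, -1.1]
gripper_width: 0.637
```

```bash
python3 st.py|head -1
```

```text
t 8.1 q [22.8, 18.2, -8.8, 0.4, -63.0, 21.6] p [0.5714, 0.0664, 0.3826] yaw x -45.4 F [0.7, -1.5, -1.1] M [-0.31, -0.022, 0.349] e6 0.122 w 0.637
```

send_rows --steps '[{"offset": [0, 0, 0], "delta_rot": [0, 0, 4], "gripper": 0}]'

```text
time_s: 8.2
tcp_pos: [0.5714, 0.0665, 0.3826]
ee_rot: [[0.651, -0.759, 0.002], [-0.759, -0.651, -0.007], [0.007, 0.003, -1.0]]
wrist_force: [0.5, -1.6, -0.4]
gripper_width: 0.638
```

```bash
python3 st.py|head -1
```

```text
t 8.2 q [22.9, 18.2, -8.9, 0.5, -63.0, 17.6] p [0.5714, 0.0665, 0.3826] yaw x -49.4 F [0.5, -1.6, -0.4] M [-0.314, -0.069, 0.401] e6 0.12 w 0.638
```

send_rows --steps '[{"offset": [0, 0, 0], "delta_rot": [0, 0, 4], "gripper": 0}]'

```text
time_s: 8.3
tcp_pos: [0.5714, 0.0665, 0.3826]
ee_rot: [[0.596, -0.803, 0.002], [-0.803, -0.596, -0.007], [0.007, 0.003, -1.0]]
wrist_force: [-0.4, -0.8, -1.0]
gripper_width: 0.636
```

```bash
python3 st.py|head -1
```

```text
t 8.3 q [22.9, 18.2, -8.9, 0.5, -63.0, 13.5] p [0.5714, 0.0665, 0.3826] yaw x -53.4 F [-0.4, -0.8, -1.0] M [-0.308, -0.011, 0.361] e6 0.092 w 0.636
```

send_rows --steps '[{"offset": [0, 0, 0], "delta_rot": [0, 0, 3], "gripper": 0}]'

```text
time_s: 8.4
tcp_pos: [0.5713, 0.0665, 0.3826]
ee_rot: [[0.554, -0.833, 0.002], [-0.833, -0.554, -0.007], [0.007, 0.002, -1.0]]
wrist_force: [0.5, -1.5, -0.7]
gripper_width: 0.635
```

```bash
python3 st.py|head -1
```

```text
t 8.4 q [22.9, 18.2, -8.9, 0.5, -63.0, 10.5] p [0.5713, 0.0665, 0.3826] yaw x -56.4 F [0.5, -1.5, -0.7] M [-0.289, -0.125, 0.393] e6 -0.092 w 0.635
```

send_rows --steps '[{"offset": [0, 0, 0], "delta_rot": [0, 0, 3], "gripper": 0}]'

```text
time_s: 8.5
tcp_pos: [0.5713, 0.0666, 0.3826]
ee_rot: [[0.51, -0.86, 0.002], [-0.86, -0.51, -0.008], [0.008, 0.002, -1.0]]
wrist_force: [1.1, -1.3, 0.1]
gripper_width: 0.634
```

```bash
python3 st.py|head -1
```

```text
t 8.5 q [22.9, 18.2, -8.9, 0.5, -63.0, 7.6] p [0.5713, 0.0666, 0.3826] yaw x -59.3 F [1.1, -1.3, 0.1] M [-0.315, -0.009, 0.364] e6 -0.063 w 0.634
```

send_rows --steps '[{"offset": [0, 0, 0], "delta_rot": [0, 0, 2], "gripper": 0}]'

```text
time_s: 8.6
tcp_pos: [0.5713, 0.0666, 0.3826]
ee_rot: [[0.481, -0.877, 0.002], [-0.877, -0.481, -0.008], [0.008, 0.002, -1.0]]
wrist_force: [-0.3, -1.3, -0.7]
gripper_width: 0.636
```

```bash
python3 st.py|head -1
```

```text
t 8.6 q [22.9, 18.2, -8.9, 0.5, -63.0, 5.6] p [0.5713, 0.0666, 0.3826] yaw x -61.3 F [-0.3, -1.3, -0.7] M [-0.22, -0.08, 0.367] e6 -0.239 w 0.636
```

send_rows --steps '[{"offset": [0, 0, 0], "delta_rot": [0, 0, 2], "gripper": 0}]'

```text
time_s: 8.7
tcp_pos: [0.5713, 0.0667, 0.3826]
ee_rot: [[0.451, -0.892, 0.002], [-0.892, -0.451, -0.008], [0.008, 0.002, -1.0]]
wrist_force: [-0.1, -1.7, -0.6]
gripper_width: 0.636
```

```bash
python3 st.py|head -1
```

```text
t 8.7 q [22.9, 18.2, -8.9, 0.6, -63.0, 3.7] p [0.5713, 0.0667, 0.3826] yaw x -63.2 F [-0.1, -1.7, -0.6] M [-0.299, -0.036, 0.383] e6 -0.203 w 0.636
```

send_rows --steps '[{"offset": [0, 0, 0], "delta_rot": [0, 0, -2], "gripper": 0}]'

```text
time_s: 8.8
tcp_pos: [0.5713, 0.0667, 0.3826]
ee_rot: [[0.483, -0.876, 0.002], [-0.875, -0.483, -0.008], [0.008, 0.002, -1.0]]
wrist_force: [0.5, -1.5, -0.5]
gripper_width: 0.642
```

```bash
python3 st.py|head -1
```

```text
t 8.8 q [22.9, 18.2, -8.9, 0.5, -63.0, 5.7] p [0.5713, 0.0667, 0.3826] yaw x -61.1 F [0.5, -1.5, -0.5] M [-0.237, -0.12, -0.25] e6 -0.118 w 0.642
```

send_rows --steps '[{"offset": [0, 0, 0], "delta_rot": [0, 0, -2], "gripper": 0}]'

```text
time_s: 8.9
tcp_pos: [0.5713, 0.0666, 0.3826]
ee_rot: [[0.515, -0.857, 0.002], [-0.857, -0.515, -0.008], [0.008, 0.002, -1.0]]
wrist_force: [-0.7, -1.6, -1.8]
gripper_width: 0.64
```

```bash
python3 st.py|head -1
```

```text
t 8.9 q [22.9, 18.2, -8.9, 0.5, -63.0, 7.9] p [0.5713, 0.0666, 0.3826] yaw x -59.0 F [-0.7, -1.6, -1.8] M [-0.248, -0.061, -0.339] e6 0.055 w 0.64
```

send_rows --steps '[{"offset": [0, 0, 0], "delta_rot": [0, 0, -2], "gripper": 0}]'

```text
time_s: 9.0
tcp_pos: [0.5712, 0.0666, 0.3826]
ee_rot: [[0.546, -0.838, 0.002], [-0.838, -0.546, -0.008], [0.008, 0.002, -1.0]]
wrist_force: [0.3, -1.4, -0.8]
gripper_width: 0.637
```

```bash
python3 st.py|head -1
```

```text
t 9.0 q [22.9, 18.1, -8.9, 0.5, -63.0, 10.0] p [0.5712, 0.0666, 0.3826] yaw x -56.9 F [0.3, -1.4, -0.8] M [-0.261, -0.096, -0.322] e6 0.065 w 0.637
```

send_rows --steps '[{"offset": [0, 0, 0], "delta_rot": [0, 0, -2], "gripper": 0}]'

```text
time_s: 9.1
tcp_pos: [0.5712, 0.0665, 0.3826]
ee_rot: [[0.576, -0.818, 0.003], [-0.818, -0.576, -0.007], [0.007, 0.002, -1.0]]
wrist_force: [1.2, -1.2, -1.5]
gripper_width: 0.634
```

```bash
python3 st.py|head -1
```

```text
t 9.1 q [22.9, 18.1, -8.9, 0.5, -63.0, 12.1] p [0.5712, 0.0665, 0.3826] yaw x -54.8 F [1.2, -1.2, -1.5] M [-0.188, -0.106, -0.295] e6 0.08 w 0.634
```

send_rows --steps '[{"offset": [0, 0, 0], "delta_rot": [0, 0, 2.5], "gripper": 0}, {"offset": [0, 0, 0], "delta_rot": [0, 0, 2.5], "gripper": 0}]'

```text
time_s: 9.3
tcp_pos: [0.5712, 0.0666, 0.3826]
ee_rot: [[0.505, -0.863, 0.003], [-0.863, -0.505, -0.008], [0.008, 0.002, -1.0]]
wrist_force: [-0.4, -2.5, -0.4]
gripper_width: 0.636
```

```bash
python3 st.py|head -1
```

```text
t 9.3 q [22.9, 18.1, -8.9, 0.5, -63.0, 7.2] p [0.5712, 0.0666, 0.3826] yaw x -59.7 F [-0.4, -2.5, -0.4] M [-0.322, -0.043, 0.372] e6 -0.121 w 0.636
```

send_rows --steps '[{"offset": [0, 0, 0], "delta_rot": [0, 0, 2], "gripper": 0}]'

```text
time_s: 9.4
tcp_pos: [0.5712, 0.0666, 0.3826]
ee_rot: [[0.476, -0.879, 0.003], [-0.879, -0.476, -0.008], [0.008, 0.002, -1.0]]
wrist_force: [-0.0, -1.3, -1.9]
gripper_width: 0.637
```

```bash
python3 st.py|head -1
```

```text
t 9.4 q [22.9, 18.1, -8.9, 0.5, -63.0, 5.3] p [0.5712, 0.0666, 0.3826] yaw x -61.6 F [-0.0, -1.3, -1.9] M [-0.317, -0.058, 0.394] e6 -0.213 w 0.637
```

send_rows --steps '[{"offset": [0, 0, 0], "delta_rot": [0, 0, 2], "gripper": 0}]'

```text
time_s: 9.5
tcp_pos: [0.5712, 0.0666, 0.3826]
ee_rot: [[0.446, -0.895, 0.003], [-0.895, -0.446, -0.008], [0.009, 0.001, -1.0]]
wrist_force: [0.3, -0.0, -0.6]
gripper_width: 0.634
```

```bash
python3 st.py|head -1
```

```text
t 9.5 q [22.9, 18.1, -8.9, 0.6, -63.0, 3.4] p [0.5712, 0.0666, 0.3826] yaw x -63.5 F [0.3, -0.0, -0.6] M [-0.272, -0.061, 0.398] e6 -0.204 w 0.634
```

send_rows --steps '[{"offset": [0, 0, 0], "delta_rot": [0, 0, 2], "gripper": 0}]'

```text
time_s: 9.6
tcp_pos: [0.5711, 0.0667, 0.3826]
ee_rot: [[0.417, -0.909, 0.003], [-0.909, -0.417, -0.009], [0.009, 0.001, -1.0]]
wrist_force: [0.5, -0.6, -1.5]
gripper_width: 0.636
```

```bash
python3 st.py|head -1
```

```text
t 9.6 q [22.9, 18.1, -8.9, 0.6, -63.0, 1.4] p [0.5711, 0.0667, 0.3826] yaw x -65.4 F [0.5, -0.6, -1.5] M [-0.268, -0.059, 0.418] e6 -0.215 w 0.636
```

send_rows --steps '[{"offset": [0, 0, 0], "delta_rot": [0, 0, 1.5], "gripper": 0}]'

```text
time_s: 9.7
tcp_pos: [0.5711, 0.0668, 0.3826]
ee_rot: [[0.394, -0.919, 0.002], [-0.919, -0.394, -0.009], [0.009, 0.001, -1.0]]
wrist_force: [1.0, -1.1, -1.1]
gripper_width: 0.633
```

```bash
python3 st.py|head -1
```

```text
t 9.7 q [22.9, 18.1, -8.9, 0.6, -63.0, -0.0] p [0.5711, 0.0668, 0.3826] yaw x -66.8 F [1.0, -1.1, -1.1] M [-0.279, -0.092, 0.478] e6 -0.305 w 0.633
```

send_rows --steps '[{"offset": [0, 0, 0], "delta_rot": [0, 0, -2], "gripper": 0}, {"offset": [0, 0, 0], "delta_rot": [0, 0, -1.5], "gripper": 0}]'

```text
time_s: 9.9
tcp_pos: [0.5711, 0.0667, 0.3826]
ee_rot: [[0.449, -0.893, 0.003], [-0.893, -0.449, -0.009], [0.009, 0.002, -1.0]]
wrist_force: [0.2, -1.8, -0.8]
gripper_width: 0.638
```

```bash
python3 st.py|head -1
```

```text
t 9.9 q [22.9, 18.1, -8.9, 0.6, -63.0, 3.5] p [0.5711, 0.0667, 0.3826] yaw x -63.3 F [0.2, -1.8, -0.8] M [-0.241, -0.075, -0.252] e6 0.12 w 0.638
```

send_rows --steps '[{"offset": [0, 0, 0], "delta_rot": [0, 0, -1.5], "gripper": 0}]'

```text
time_s: 10.0
tcp_pos: [0.5711, 0.0667, 0.3826]
ee_rot: [[0.473, -0.881, 0.003], [-0.881, -0.473, -0.008], [0.009, 0.002, -1.0]]
wrist_force: [0.6, -2.0, 0.0]
gripper_width: 0.637
```

```bash
python3 st.py|head -1
```

```text
t 10.0 q [22.9, 18.1, -8.9, 0.6, -63.0, 5.1] p [0.5711, 0.0667, 0.3826] yaw x -61.7 F [0.6, -2.0, 0.0] M [-0.202, -0.09, -0.266] e6 0.093 w 0.637
```

send_rows --steps '[{"offset": [0, 0, 0], "delta_rot": [0, 0, -1.5], "gripper": 0}]'

```text
time_s: 10.1
tcp_pos: [0.5711, 0.0666, 0.3826]
ee_rot: [[0.498, -0.867, 0.003], [-0.867, -0.498, -0.008], [0.008, 0.002, -1.0]]
wrist_force: [0.9, -0.7, -1.6]
gripper_width: 0.641
```

```bash
python3 st.py|head -1
```

```text
t 10.1 q [22.9, 18.1, -8.9, 0.5, -63.0, 6.7] p [0.5711, 0.0666, 0.3826] yaw x -60.2 F [0.9, -0.7, -1.6] M [-0.211, -0.039, -0.274] e6 0.101 w 0.641
```

```bash
cat > fit.py <<'E'
import numpy as np
from scipy.optimize import least_squares
cw=[(0.9,.353),(9.1,.297),(13.2,.304),(17.3,.331),(21.3,.309),(25.3,.344),(29.3,.318),(33.3,.333),(37.3,.265),(41.4,.302),(45.4,.349),(49.4,.401),(53.4,.361),(56.4,.393),(59.3,.364),(61.3,.367),(63.2,.383),(59.7,.372),(61.6,.394),(63.5,.398),(65.4,.418),(66.8,.478)]
cc=[(17.3,-.315),(61.1,-.25),(59,-.339),(56.9,-.322),(54.8,-.295),(63.3,-.252),(61.7,-.266),(60.2,-.274)]
D=np.array([(a,b,1) for a,b in cw]+[(a,b,-1) for a,b in cc])
f=lambda p:(D[:,1]-(p[0]+p[1]*D[:,2]+.00663*np.maximum(0,D[:,0]-p[2])))
for x0 in(45,50,55):
    s=least_squares(f,[0,.33,x0],loss="soft_l1",f_scale=.04); print(s.x,s.cost,np.std(f(s.x)))
for c in range(44,64,2):
    s=least_squares(lambda q:f([q[0],q[1],c]),[0,.33]); print(c,s.x.round(3),round(np.std(f([*s.x,c])),4))
E
python3 fit.py
```

```text
[-3.09773883e-03  3.29299579e-01  5.16417497e+01] 0.009154611448121977 0.027996568496385637
[-3.09773866e-03  3.29299579e-01  5.16417497e+01] 0.009154611448121977 0.027996568498907914
[-3.09773873e-03  3.29299579e-01  5.16417497e+01] 0.009154611448121977 0.027996568497324036
44 [-0.038  0.341] 0.0329
46 [-0.029  0.339] 0.0307
48 [-0.02   0.336] 0.029
50 [-0.011  0.334] 0.0283
52 [-0.002  0.331] 0.028
54 [0.007 0.328] 0.0288
56 [0.015 0.325] 0.0304
58 [0.022 0.323] 0.0326
60 [0.028 0.322] 0.0359
62 [0.031 0.322] 0.0391
```

send_rows --steps '[{"offset": [0, 0, 0], "delta_rot": [0, 0, 2.2], "gripper": 0}]'

```text
time_s: 10.2
tcp_pos: [0.5711, 0.0666, 0.3826]
ee_rot: [[0.466, -0.885, 0.003], [-0.885, -0.466, -0.008], [0.009, 0.001, -1.0]]
wrist_force: [-0.6, -1.6, -0.3]
gripper_width: 0.636
```

```bash
python3 st.py|head -1
```

```text
t 10.2 q [22.9, 18.1, -8.9, 0.6, -63.0, 4.6] p [0.5711, 0.0666, 0.3826] yaw x -62.2 F [-0.6, -1.6, -0.3] M [-0.221, -0.053, 0.339] e6 -0.031 w 0.636
```

send_rows --steps '[{"offset": [0, 0, 0], "delta_rot": [0, 0, 2.2], "gripper": 0}]'

```text
time_s: 10.3
tcp_pos: [0.5711, 0.0667, 0.3826]
ee_rot: [[0.433, -0.901, 0.003], [-0.901, -0.433, -0.009], [0.009, 0.001, -1.0]]
wrist_force: [-0.4, -2.0, -1.0]
gripper_width: 0.634
```

```bash
python3 st.py|head -1
```

```text
t 10.3 q [22.9, 18.1, -8.9, 0.6, -63.0, 2.5] p [0.5711, 0.0667, 0.3826] yaw x -64.3 F [-0.4, -2.0, -1.0] M [-0.251, -0.031, 0.45] e6 -0.188 w 0.634
```

send_rows --steps '[{"offset": [0, 0, 0], "delta_rot": [0, 0, 2.2], "gripper": 0}]'

```text
time_s: 10.4
tcp_pos: [0.5711, 0.0668, 0.3826]
ee_rot: [[0.4, -0.916, 0.003], [-0.916, -0.4, -0.009], [0.01, 0.001, -1.0]]
wrist_force: [0.4, -0.9, -0.4]
gripper_width: 0.633
```

```bash
python3 st.py|head -1
```

```text
t 10.4 q [22.9, 18.1, -9.0, 0.6, -63.0, 0.4] p [0.5711, 0.0668, 0.3826] yaw x -66.4 F [0.4, -0.9, -0.4] M [-0.277, -0.095, 0.395] e6 -0.198 w 0.633
```

send_rows --steps '[{"offset": [0, 0, 0], "delta_rot": [0, 0, 0], "gripper": 0}, {"offset": [0, 0, 0], "delta_rot": [0, 0, 0], "gripper": 0}, {"offset": [0, 0, 0], "delta_rot": [0, 0, 0], "gripper": 0}, {"offset": [0, 0, 0], "delta_rot": [0, 0, 0], "gripper": 0}, {"offset": [0, 0, 0], "delta_rot": [0, 0, 0], "gripper": 0}]'

```text
time_s: 10.9
tcp_pos: [0.5711, 0.0667, 0.3826]
ee_rot: [[0.403, -0.915, 0.003], [-0.915, -0.403, -0.009], [0.009, 0.001, -1.0]]
wrist_force: [1.1, -1.2, -1.0]
gripper_width: 0.64
```

```bash
python3 st.py|head -1
```

```text
t 10.9 q [22.9, 18.1, -8.9, 0.6, -63.0, 0.6] p [0.5711, 0.0667, 0.3826] yaw x -66.2 F [1.1, -1.2, -1.0] M [-0.214, -0.082, -0.181] e6 0.187 w 0.64
```

send_rows --steps '[{"offset": [0, 0, 0], "delta_rot": [0, 0, -2.5], "gripper": 0}]'

```text
time_s: 11.0
tcp_pos: [0.5711, 0.0667, 0.3826]
ee_rot: [[0.443, -0.896, 0.003], [-0.896, -0.443, -0.009], [0.009, 0.001, -1.0]]
wrist_force: [0.4, -0.9, -0.8]
gripper_width: 0.641
```

```bash
python3 st.py|head -1
```

```text
t 11.0 q [22.9, 18.1, -8.9, 0.6, -63.0, 3.1] p [0.5711, 0.0667, 0.3826] yaw x -63.7 F [0.4, -0.9, -0.8] M [-0.261, -0.069, -0.277] e6 -0.149 w 0.641
```

send_rows --steps '[{"offset": [0, 0, 0], "delta_rot": [0, 0, -2], "gripper": 0}]'

```text
time_s: 11.1
tcp_pos: [0.5711, 0.0667, 0.3826]
ee_rot: [[0.475, -0.88, 0.003], [-0.88, -0.475, -0.009], [0.009, 0.002, -1.0]]
wrist_force: [0.8, -2.1, -0.6]
gripper_width: 0.635
```

```bash
python3 st.py|head -1
```

```text
t 11.1 q [22.9, 18.1, -8.9, 0.6, -63.0, 5.2] p [0.5711, 0.0667, 0.3826] yaw x -61.6 F [0.8, -2.1, -0.6] M [-0.245, -0.101, -0.281] e6 0.064 w 0.635
```

send_rows --steps '[{"offset": [0, 0, 0], "delta_rot": [0, 0, -2], "gripper": 0}]'

```text
time_s: 11.2
tcp_pos: [0.5711, 0.0667, 0.3826]
ee_rot: [[0.506, -0.862, 0.003], [-0.862, -0.506, -0.008], [0.009, 0.002, -1.0]]
wrist_force: [1.0, -1.1, -1.0]
gripper_width: 0.634
```

```bash
python3 st.py|head -1
```

```text
t 11.2 q [22.9, 18.1, -8.9, 0.6, -63.0, 7.3] p [0.5711, 0.0667, 0.3826] yaw x -59.6 F [1.0, -1.1, -1.0] M [-0.23, -0.064, -0.342] e6 0.054 w 0.634
```

send_rows --steps '[{"offset": [0, 0, 0], "delta_rot": [0, 0, 2.2], "gripper": 0}]'

```text
time_s: 11.3
tcp_pos: [0.5711, 0.0667, 0.3826]
ee_rot: [[0.474, -0.88, 0.003], [-0.88, -0.474, -0.009], [0.009, 0.002, -1.0]]
wrist_force: [-0.5, -2.0, -0.5]
gripper_width: 0.634
```

```bash
python3 st.py|head -1
```

```text
t 11.3 q [22.9, 18.1, -8.9, 0.6, -63.0, 5.1] p [0.5711, 0.0667, 0.3826] yaw x -61.7 F [-0.5, -2.0, -0.5] M [-0.304, -0.046, 0.401] e6 0.004 w 0.634
```

send_rows --steps '[{"offset": [0, 0, 0], "delta_rot": [0, 0, 2.2], "gripper": 0}]'

```text
time_s: 11.4
tcp_pos: [0.5711, 0.0667, 0.3826]
ee_rot: [[0.441, -0.897, 0.003], [-0.897, -0.441, -0.009], [0.009, 0.002, -1.0]]
wrist_force: [0.6, -0.2, -1.8]
gripper_width: 0.633
```

```bash
python3 st.py|head -1
```

```text
t 11.4 q [22.9, 18.1, -8.9, 0.6, -63.0, 3.0] p [0.5711, 0.0667, 0.3826] yaw x -63.8 F [0.6, -0.2, -1.8] M [-0.28, -0.104, 0.489] e6 -0.178 w 0.633
```

send_rows --steps '[{"offset": [0, 0, 0], "delta_rot": [0, 0, 2], "gripper": 0}]'

```text
time_s: 11.5
tcp_pos: [0.5711, 0.0668, 0.3826]
ee_rot: [[0.411, -0.912, 0.003], [-0.912, -0.411, -0.01], [0.01, 0.002, -1.0]]
wrist_force: [0.8, -1.3, -0.3]
gripper_width: 0.637
```

```bash
python3 st.py|head -1
```

```text
t 11.5 q [22.9, 18.1, -9.0, 0.6, -63.0, 1.0] p [0.5711, 0.0668, 0.3826] yaw x -65.8 F [0.8, -1.3, -0.3] M [-0.239, -0.08, 0.413] e6 -0.22 w 0.637
```

send_rows --steps '[{"offset": [0, 0, 0], "delta_rot": [0, 0, 0], "gripper": 0}, {"offset": [0, 0, 0], "delta_rot": [0, 0, 0], "gripper": 0}, {"offset": [0, 0, 0], "delta_rot": [0, 0, 0], "gripper": 0}, {"offset": [0, 0, 0], "delta_rot": [0, 0, 0], "gripper": 0}]'

```text
time_s: 11.9
tcp_pos: [0.5711, 0.0668, 0.3826]
ee_rot: [[0.412, -0.911, 0.003], [-0.911, -0.412, -0.009], [0.01, 0.001, -1.0]]
wrist_force: [0.5, -0.8, -0.9]
gripper_width: 0.633
```

```bash
python3 st.py|head -1
```

```text
t 11.9 q [22.9, 18.1, -9.0, 0.6, -63.0, 1.1] p [0.5711, 0.0668, 0.3826] yaw x -65.6 F [0.5, -0.8, -0.9] M [-0.257, -0.015, -0.033] e6 0.09 w 0.633
```

send_rows --steps '[{"offset": [0, 0, 0], "delta_rot": [0, 0, 0], "gripper": 1}, {"offset": [0, 0, 0], "delta_rot": [0, 0, 0], "gripper": 1}, {"offset": [0, 0, 0], "delta_rot": [0, 0, 0], "gripper": 1}, {"offset": [0, 0, 0], "delta_rot": [0, 0, 0], "gripper": 1}, {"offset": [0, 0, -10], "delta_rot": [0, 0, 0], "gripper": 1}, {"offset": [0, 0, -20], "delta_rot": [0, 0, 0], "gripper": 1}, {"offset": [0, 0, -30], "delta_rot": [0, 0, 0], "gripper": 1}, {"offset": [0, 0, -40], "delta_rot": [0, 0, 0], "gripper": 1}, {"offset": [0, 0, -40], "delta_rot": [0, 0, 0], "gripper": 1}]'

```text
time_s: 12.8
tcp_pos: [0.5703, 0.0689, 0.5236]
ee_rot: [[0.414, -0.91, -0.01], [-0.91, -0.414, -0.013], [0.007, 0.015, -1.0]]
wrist_force: [1.2, 0.3, 0.8]
gripper_width: 1.002
```

send_rows --steps '[{"offset": [0, 0, 0], "delta_rot": [0, 0, -8.5], "gripper": 1}, {"offset": [0, 0, 0], "delta_rot": [0, 0, -8.5], "gripper": 1}, {"offset": [0, 0, 0], "delta_rot": [0, 0, -8.5], "gripper": 1}, {"offset": [0, 0, 0], "delta_rot": [0, 0, -8.5], "gripper": 1}, {"offset": [0, 0, 0], "delta_rot": [0, 0, -8.5], "gripper": 1}, {"offset": [0, 0, 0], "delta_rot": [0, 0, -8.5], "gripper": 1}, {"offset": [0, 0, 0], "delta_rot": [0, 0, -8.5], "gripper": 1}, {"offset": [0, 0, 0], "delta_rot": [0, 0, -8.5], "gripper": 1}, {"offset": [0, 0, 0], "delta_rot": [0, 0, -8.5], "gripper": 1}, {"offset": [0, 0, 0], "delta_rot": [0, 0, -8.5], "gripper": 1}, {"offset": [0, 0, 0], "delta_rot": [0, 0, -8.5], "gripper": 1}, {"offset": [0, 0, 0], "delta_rot": [0, 0, 0], "gripper": 1}]'

```text
time_s: 14.0
tcp_pos: [0.5676, 0.0676, 0.5452]
ee_rot: [[0.873, 0.488, 0.019], [0.488, -0.873, -0.005], [0.014, 0.014, -1.0]]
wrist_force: [-0.2, 0.6, -0.4]
gripper_width: 1.001
```

```bash
python3 st.py "[.571,.067,.406]"
cat > line.py <<'E'
from h import *
import sys
def line(nm,im,z,ax=(.5712,.0675)):
    h=cv2.cvtColor(im,cv2.COLOR_RGB2HSV); u0,v0=proj(nm,(*ax,z))
    g=im.astype(float).min(2)   # white: high min-channel against red
    w=[];
    for v in range(int(v0)-10,int(v0)+11):
        for u in range(int(u0)-10,int(u0)+11):
            p=plane(nm,u,v,z)[:2]-ax
            if np.hypot(*p)<.0125: w.append((*p,g[v,u]))
    w=np.array(w); k=np.clip(w[:,2]-np.percentile(w[:,2],40)-15,0,None)
    c=(w[:,:2]*k[:,None]).sum(0)/k.sum(); a=np.degrees(np.arctan2(c[1],c[0]))
    th=3.0-np.radians((a-27.6+180)%360-180); print(nm,"px",u0.round(1),v0.round(1),"centroid mm",(c*1000).round(1),"dir",a.round(1),"theta",th.round(2),"max",w[:,2].max())
if __name__=="__main__":
    if sys.argv[1]=="0":
        for n in("top","side"): line(n,cv2.imread(f"pics/{n}0.png")[:,:,::-1],.262)
E
python3 line.py 0
python3 - <<'E'
from h import *
from line import line
p,d=viewer.capture("side"); line("side",p,.2477)
h=cv2.cvtColor(p,cv2.COLOR_RGB2HSV); m=((h[...,0]<8)|(h[...,0]>172))&(h[...,1]>140)&(h[...,2]>60)
a=np.argwhere(m[180:245,225:275])+[180,225]; print("red rows",a.min(0),a.max(0),a.mean(0))
cv2.imwrite("pics/a2.png",crop("",p,252,205,40,30,10))
E
```

```text
t 14.0 q [23.2, 13.0, 7.0, 0.7, -83.2, 96.0] p [0.5676, 0.0676, 0.5452] yaw x 29.2 F [-0.2, 0.6, -0.4] M [-0.116, 0.205, -0.011] e6 0.496 w 1.001
tool shift mm [0.7, 0.3, 139.2] tilt deg [0.79, -0.79, 0.0]
top px 245.8 195.8 centroid mm [-7.5 -0.1] dir -179.0 theta 0.32 max 146.0
side px 250.5 196.6 centroid mm [-5.4 -3.4] dir -147.3 theta 6.05 max 127.0
side px 250.9 202.6 centroid mm [-5.8 -3.8] dir -146.8 theta 6.04 max 133.0
red rows [200 246] [211 256] [203.62745098 250.2745098 ]
```

View pics/a2.png

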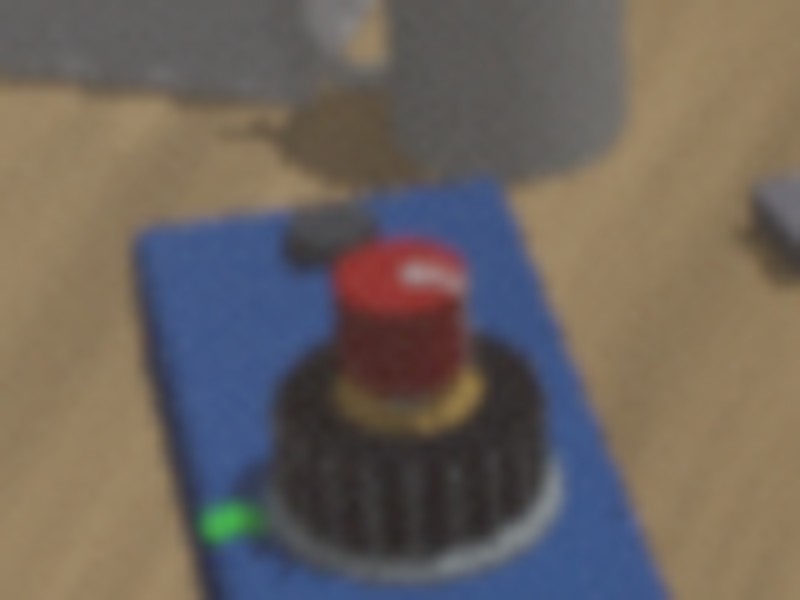

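The red knob has sunk clear of its first height and the line is unchanged at about (430,275) in the crop, so the quill moved with the coarse knob. I'll use θ0≈0.32 from the top view, because the side estimate was corrupted by the knob's edge. Next I grip the fine knob.

send_rows --steps '[{"offset": [1, 0, 0], "delta_rot": [0.8, -0.8, 0], "gripper": 1}, {"offset": [0, 0, 40], "delta_rot": [0, 0, 0], "gripper": 1}, {"offset": [0, 0, 35], "delta_rot": [0, 0, 0], "gripper": 1}, {"offset": [0, 0, 0], "delta_rot": [0, 0, 0], "gripper": 1}]'

```text
time_s: 14.45
tcp_pos: [0.5686, 0.0681, 0.4712]
ee_rot: [[0.879, 0.478, 0.002], [0.478, -0.879, 0.003], [0.003, -0.001, -1.0]]
wrist_force: [0.1, 0.2, -0.2]
gripper_width: 1.001
```

```bash
python3 st.py "[.571,.067,.406]"
```

```text
t 14.45 q [23.0, 14.6, -0.7, -0.1, -74.5, 95.5] p [0.5686, 0.0681, 0.4712] yaw x 28.5 F [0.1, 0.2, -0.2] M [-0.178, 0.168, 0.005] e6 0.007 w 1.001
tool shift mm [1.4, 2.2, 65.2] tilt deg [-0.08, -0.19, -0.0]
```

send_rows --steps '[{"offset": [1.4, 2.2, 15], "delta_rot": [0, 0, 0], "gripper": 1}, {"offset": [0, 0, 15], "delta_rot": [0, 0, 0], "gripper": 0.8}, {"offset": [0, 0, 15], "delta_rot": [0, 0, 0], "gripper": 0.7}, {"offset": [0, 0, 0], "delta_rot": [0, 0, 0], "gripper": 0.6}]'

```text
time_s: 14.85
tcp_pos: [0.573, 0.0672, 0.4316]
ee_rot: [[0.881, 0.473, 0.008], [0.473, -0.881, 0.003], [0.009, 0.001, -1.0]]
wrist_force: [0.5, -0.0, -0.8]
gripper_width: 0.811
```

```bash
python3 st.py "[.571,.067,.406]"
```

```text
t 14.85 q [22.8, 16.2, -4.2, 0.0, -69.1, 95.5] p [0.573, 0.0672, 0.4316] yaw x 28.3 F [0.5, -0.0, -0.8] M [-0.082, 0.155, -0.005] e6 0.005 w 0.811
tool shift mm [-2.1, -0.9, 25.6] tilt deg [0.08, -0.5, -0.0]
```

send_rows --steps '[{"offset": [-2, -1, 10], "delta_rot": [0, -0.5, 0], "gripper": 0.7}, {"offset": [0, 0, 8], "delta_rot": [0, 0, 0], "gripper": 0.6}, {"offset": [0, 0, 6], "delta_rot": [0, 0, 0], "gripper": 0.5}, {"offset": [0, 0, 0], "delta_rot": [0, 0, 0], "gripper": 0.45}]'

```text
time_s: 15.25
tcp_pos: [0.572, 0.0674, 0.4107]
ee_rot: [[0.881, 0.472, 0.007], [0.472, -0.881, -0.0], [0.006, 0.003, -1.0]]
wrist_force: [-0.4, -0.1, -0.5]
gripper_width: 0.514
```

```bash
python3 st.py "[.5712,.067,.406]"
```

```text
t 15.25 q [22.9, 16.9, -6.3, 0.2, -66.4, 95.2] p [0.572, 0.0674, 0.4107] yaw x 28.2 F [-0.4, -0.1, -0.5] M [-0.144, 0.121, 0.031] e6 -0.002 w 0.514
tool shift mm [-0.9, 0.0, 4.7] tilt deg [0.2, -0.34, 0.0]
```

send_rows --steps '[{"offset": [-0.8, 0, 3.5], "delta_rot": [0.2, -0.4, 0], "gripper": 0.42}, {"offset": [0, 0, 0], "delta_rot": [0, 0, 0], "gripper": 0.38}, {"offset": [0, 0, 0], "delta_rot": [0, 0, 0], "gripper": 0.34}, {"offset": [0, 0, 0], "delta_rot": [0, 0, 0], "gripper": 0.3}, {"offset": [0, 0, 0], "delta_rot": [0, 0, 0], "gripper": 0.15}, {"offset": [0, 0, 0], "delta_rot": [0, 0, 0], "gripper": 0}, {"offset": [0, 0, 0], "delta_rot": [0, 0, 0], "gripper": 0}]'

```text
time_s: 15.95
tcp_pos: [0.5717, 0.0663, 0.4077]
ee_rot: [[0.882, 0.472, 0.0], [0.472, -0.882, -0.001], [-0.0, 0.001, -1.0]]
wrist_force: [-0.1, 0.2, -1.5]
gripper_width: 0.314
```

```bash
python3 st.py "[.5712,.067,.406]"
```

```text
t 15.95 q [22.8, 17.1, -6.5, 0.1, -66.4, 95.4] p [0.5717, 0.0663, 0.4077] yaw x 28.2 F [-0.1, 0.2, -1.5] M [-0.266, -0.027, -0.02] e6 -0.03 w 0.314
tool shift mm [-0.1, -0.8, 1.7] tilt deg [0.08, 0.02, -0.0]
```

send_rows --steps '[{"offset": [0, 0, 0], "delta_rot": [0, 0, 6], "gripper": 0}, {"offset": [0, 0, 0], "delta_rot": [0, 0, 6], "gripper": 0}, {"offset": [0, 0, 0], "delta_rot": [0, 0, 6], "gripper": 0}, {"offset": [0, 0, 0], "delta_rot": [0, 0, 6], "gripper": 0}, {"offset": [0, 0, 0], "delta_rot": [0, 0, 6], "gripper": 0}, {"offset": [0, 0, 0], "delta_rot": [0, 0, 6], "gripper": 0}, {"offset": [0, 0, 0], "delta_rot": [0, 0, 6], "gripper": 0}, {"offset": [0, 0, 0], "delta_rot": [0, 0, 6], "gripper": 0}, {"offset": [0, 0, 0], "delta_rot": [0, 0, 6], "gripper": 0}]'

```text
time_s: 16.85
tcp_pos: [0.5717, 0.066, 0.4078]
ee_rot: [[0.884, -0.468, 0.001], [-0.468, -0.884, -0.002], [0.002, 0.002, -1.0]]
wrist_force: [0.3, -1.4, -0.8]
gripper_width: 0.31
```

```bash
python3 st.py "[.5715,.0665,.407]"
```

```text
t 16.85 q [22.7, 17.1, -6.5, 0.1, -66.4, 39.3] p [0.5717, 0.066, 0.4078] yaw x -27.9 F [0.3, -1.4, -0.8] M [-0.426, -0.147, 0.051] e6 0.614 w 0.31
tool shift mm [-0.4, -0.3, 0.8] tilt deg [0.1, -0.09, -0.0]
```

send_rows --steps '[{"offset": [0, 0, 0], "delta_rot": [0, 0, 6], "gripper": 0}, {"offset": [0, 0, 0], "delta_rot": [0, 0, 6], "gripper": 0}, {"offset": [0, 0, 0], "delta_rot": [0, 0, 6], "gripper": 0}, {"offset": [0, 0, 0], "delta_rot": [0, 0, 6], "gripper": 0}, {"offset": [0, 0, 0], "delta_rot": [0, 0, 6], "gripper": 0}, {"offset": [0, 0, 0], "delta_rot": [0, 0, 6], "gripper": 0}, {"offset": [0, 0, 0], "delta_rot": [0, 0, 6], "gripper": 0}, {"offset": [0, 0, 0], "delta_rot": [0, 0, 6], "gripper": 0}, {"offset": [0, 0, 0], "delta_rot": [0, 0, 6], "gripper": 0}, {"offset": [0, 0, 0], "delta_rot": [0, 0, 6], "gripper": 0}]'

```text
time_s: 17.85
tcp_pos: [0.5713, 0.0658, 0.4078]
ee_rot: [[-0.004, -1.0, 0.0], [-1.0, 0.004, -0.003], [0.003, -0.0, -1.0]]
wrist_force: [1.1, -1.2, -1.1]
gripper_width: 0.315
```

```bash
python3 st.py "[.5715,.0665,.407]"
```

```text
t 17.85 q [22.7, 17.1, -6.6, 0.2, -66.4, -23.1] p [0.5713, 0.0658, 0.4078] yaw x -90.3 F [1.1, -1.2, -1.1] M [-0.319, -0.068, 0.11] e6 0.61 w 0.315
tool shift mm [-0.7, -0.2, 0.8] tilt deg [-0.02, -0.18, 0.0]
```

send_rows --steps '[{"offset": [0, 0, 0], "delta_rot": [0, 0, 6], "gripper": 0}, {"offset": [0, 0, 0], "delta_rot": [0, 0, 6], "gripper": 0}, {"offset": [0, 0, 0], "delta_rot": [0, 0, 6], "gripper": 0}, {"offset": [0, 0, 0], "delta_rot": [0, 0, 6], "gripper": 0}, {"offset": [0, 0, 0], "delta_rot": [0, 0, 4.5], "gripper": 0}, {"offset": [0, 0, 0], "delta_rot": [0, 0, 3], "gripper": 0}, {"offset": [0, 0, 0], "delta_rot": [0, 0, 0], "gripper": 0}, {"offset": [0, 0, 0], "delta_rot": [0, 0, 0], "gripper": 0}, {"offset": [0, 0, 0], "delta_rot": [0, 0, 0], "gripper": 0}, {"offset": [0, 0, 0], "delta_rot": [0, 0, 0], "gripper": 0}]'

```text
time_s: 18.85
tcp_pos: [0.571, 0.066, 0.4079]
ee_rot: [[-0.543, -0.84, 0.0], [-0.84, 0.543, -0.004], [0.003, -0.002, -1.0]]
wrist_force: [1.5, -1.6, -1.1]
gripper_width: 0.313
```

```bash
python3 st.py "[.5715,.0665,.407]"
```

```text
t 18.85 q [22.8, 17.0, -6.6, 0.2, -66.4, -55.8] p [0.571, 0.066, 0.4079] yaw x -122.9 F [1.5, -1.6, -1.1] M [-0.331, -0.259, -0.102] e6 0.055 w 0.313
tool shift mm [-0.7, -0.1, 0.9] tilt deg [-0.12, -0.17, 0.0]
```

send_rows --steps '[{"offset": [0, 0, 0], "delta_rot": [0, 0, 0], "gripper": 0.4}, {"offset": [0, 0, 0], "delta_rot": [0, 0, 0], "gripper": 0.7}, {"offset": [0, 0, 0], "delta_rot": [0, 0, 0], "gripper": 1}, {"offset": [0, 0, 0], "delta_rot": [0, 0, 0], "gripper": 1}, {"offset": [0, 0, -10], "delta_rot": [0, 0, 0], "gripper": 1}, {"offset": [0, 0, -20], "delta_rot": [0, 0, 0], "gripper": 1}, {"offset": [0, 0, -35], "delta_rot": [0, 0, 0], "gripper": 1}, {"offset": [0, 0, -35], "delta_rot": [0, 0, 0], "gripper": 1}, {"offset": [0, 0, 0], "delta_rot": [0, 0, 0], "gripper": 1}]'

```text
time_s: 19.75
tcp_pos: [0.5707, 0.0668, 0.5143]
ee_rot: [[-0.541, -0.841, 0.0], [-0.841, 0.541, -0.004], [0.003, -0.002, -1.0]]
wrist_force: [-0.7, 0.4, 1.1]
gripper_width: 0.978
```

```bash
python3 st.py "[.42,-.13,.52]"
python3 - <<'E'
from h import *
from line import line
p,d=viewer.capture("side"); 
cv2.imwrite("pics/a3.png",crop("",p,252,205,40,30,10))
E
```

```text
t 19.75 q [22.9, 13.9, 4.3, 0.2, -80.4, -55.7] p [0.5707, 0.0668, 0.5143] yaw x -122.8 F [-0.7, 0.4, 1.1] M [0.041, 0.006, 0.038] e6 -0.004 w 0.978
tool shift mm [247.1, 20.1, -5.0] tilt deg [-0.13, -0.16, 0.0]
```

View pics/a3.png

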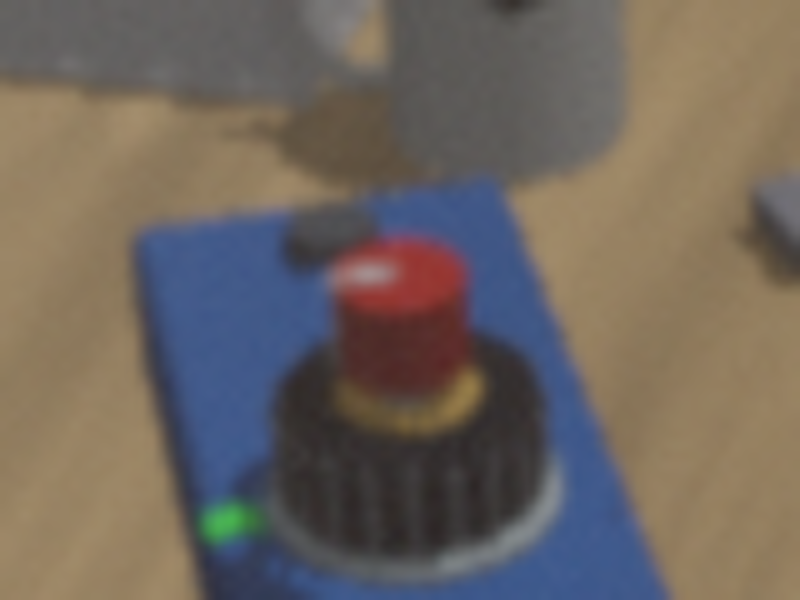

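The line at (365,272) in the crop now points left along the head's short edge, towards the green mark. I'll withdraw so the top camera can check it.

send_rows --steps '[{"offset": [35, 5, 0], "delta_rot": [0, 0, 0], "gripper": 1}, {"offset": [40, 5, 0], "delta_rot": [0, 0, 0], "gripper": 1}, {"offset": [40, 5, 0], "delta_rot": [0, 0, 0], "gripper": 1}, {"offset": [40, 5, 0], "delta_rot": [0, 0, 0], "gripper": 1}, {"offset": [40, 0, 0], "delta_rot": [0, 0, 0], "gripper": 1}, {"offset": [35, 0, 0], "delta_rot": [0, 0, 0], "gripper": 1}, {"offset": [0, 0, 0], "delta_rot": [0, 0, 0], "gripper": 1}]'

```text
time_s: 20.5
tcp_pos: [0.4227, -0.1201, 0.5086]
ee_rot: [[-0.539, -0.842, -0.013], [-0.843, 0.539, -0.003], [0.01, 0.009, -1.0]]
wrist_force: [1.0, 0.4, 0.2]
gripper_width: 0.998
```

```bash
python3 st.py|head -1
python3 - <<'E'
from h import *
from line import line
p,d=viewer.capture("top"); line("top",p,.2477); line("top",p,.2477,(.5705,.067)); line("top",p,.2477,(.572,.068))
h=cv2.cvtColor(p,cv2.COLOR_RGB2HSV); m=((h[...,0]<8)|(h[...,0]>172))&(h[...,1]>120)&(h[...,2]>60)
a=np.argwhere(m[180:215,230:265]).mean(0)+[180,230]; print("red",a,plane("top",a[1],a[0],.2477))
cv2.imwrite("pics/a4.png",crop("",p,248,203,40,30,10))
E
```

```text
t 20.5 q [5.5, -0.1, -12.8, 0.1, -78.0, -38.1] p [0.4227, -0.1201, 0.5086] yaw x -122.6 F [1.0, 0.4, 0.2] M [0.027, -0.051, 0.003] e6 0.161 w 0.998
top px 246.2 196.9 centroid mm [4.6 2.5] dir 28.7 theta 2.98 max 94.0
top px 246.4 197.1 centroid mm [5.1 2.9] dir 29.7 theta 2.96 max 94.0
top px 246.0 196.6 centroid mm [3.8 2. ] dir 28.1 theta 2.99 max 94.0
red [198.16049383 246.9382716 ] [0.567623   0.06540783 0.2477    ]
```

View pics/a4.png

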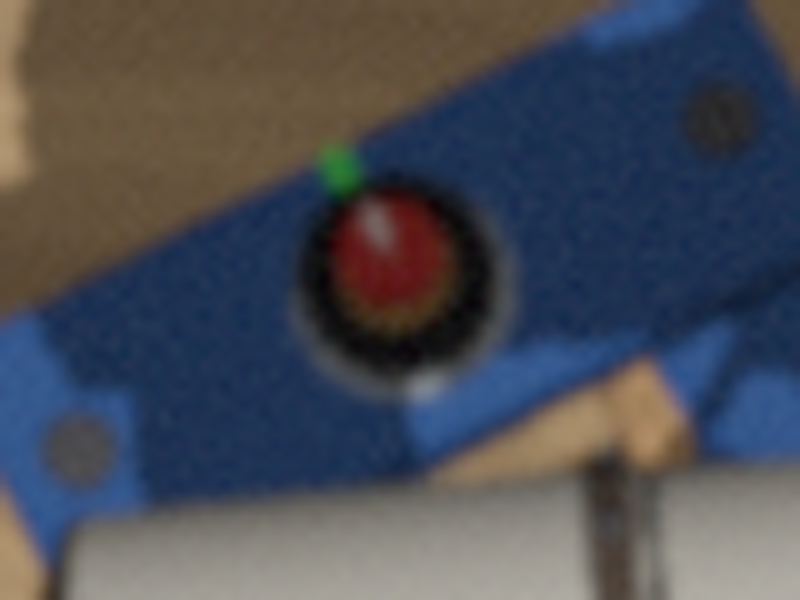

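The line runs from about (395,250) to (370,205) in the crop, towards the green mark at (340,165), so the fine knob is at about 2.97 rad. The arm is clear of the press.

```bash
python3 -c "
from station import order
print(order.finish_job())"
```

```text
the job is handed in; nothing more can be done
None
```

I clamped the block and handed the job in at 20.5 s with the gripper open and clear of the press. There was no verdict, and the forces on the block are estimates, because the foot itself was never seen.

- **Coarse knob:** I turned it about 81° clockwise and set the stopping point by the wrist moment read while moving both ways. A fit put contact at about 67° of turn, which means roughly 9–10 N on the block, give or take 2 N. The moment readings scatter by about 0.03 N m, or 3 N each, which is why I took many. Before contact the drag came out at about 0.33 N m, against 0.34 stated.
- **Fine knob:** I turned it about 151° clockwise. The last top view puts it at 2.96–2.99 rad for a target of 3.0, and the side view agrees by eye. By the given spring rate, that makes the force on the block about 22 N.
- **Checks that disagreed:** My automatic reading of the white line in the side view gave an impossible starting angle of 6.05 rad, because the knob's edge confused it. I used the top view instead, which gave 0.32 rad. In the last top view the red knob's centre came out about 4 mm off the axis when I computed it from the colour mask; I did not act on that.
- **Bystanders:** The tool stayed well away from them, but I did not re-measure their positions at the end.

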